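# Swing the swivel hook home and hang the counterweight

### The job

First turn the hook of the swivel stand clockwise (seen from above) by pushing its arm sideways, gently, until it is fully home against its stop and stays there when you let go. Then pick up the taller of the two counterweights by its grip tab and hang it by its eye on that hook, so that it hangs freely in the low saddle of the hook with the hook still home. Leave the shorter counterweight, the tape roll, the jar and the spanner where they are.

Things in the scene. Friction and masses are not known exactly. Their poses are not given: they have to be found in the camera images.
- hook_saddle (a point): the low point of the hook where an eye hangs: on top of the bar, 75 mm from the post axis, 183 mm above the bench; turns with the hook. Its -x axis points outward along the arm, z is up. Dry friction of 0.45 N m in the head (5 N at 85 mm) holds the hook where it is left.
- hook_tip (a point): top of the upturned end of the hook, 100 mm from the post axis, 197 mm high. Arm and hook are one round bar 8 mm thick, centre 185 mm high, 179 mm in the saddle. A rubber bush lets the arm yield 0.2 rad sideways per N m and spring back when let go, so the head lags a pushed arm: push on past where it looks home until the force rises (11 N at 85 mm: the stop is met).
- stand: fixed stand: round foot 100 mm across, 12 mm high, post 20 mm thick, turning head 30 mm across up to 190 mm high, nothing above it. Origin on the post axis at the bench. A small nose on the foot points along its -x, the hook's home direction (within 0.4 rad of world -x); there the head meets a rigid stop. The hook starts 1.0 to 1.9 rad counter-clockwise (seen from above) of it; the range is 2.0.
- tall_weight_grip (a point): taller counterweight (138 mm, 0.3 to 0.5 kg), standing upright: round slug 48 mm across, 50 mm high; on it a flat stirrup 10 mm thick (x), 46 mm wide (y) with an eye through it along x; on top a grip tab 12 mm (x) by 26 mm (y) from 90 to 138 mm height. This point is on the axis inside the tab, 120 mm above its underside; z up.
- tall_weight_eye (a point): top middle of the eye of the taller counterweight, 86 mm above its underside: the eye is 34 mm wide (y), 36 mm high in the middle (from 50 to 86 mm above the underside) and 30 mm at the sides, its roof a shallow inverted V; it is open along x both ways.
- tall_weight: the taller counterweight; origin at the centre of its underside, z up.
- short_weight_grip (a point): the shorter counterweight, not to be used: same shape but slug 25 mm high, 113 mm tall in all; this point is 95 mm above its underside.
- masking_tape: roll of tape, 96 mm across and 25 mm high, loose bystander; origin centre of underside.
- frit_jar: small lidded jar, 44 mm across and 105 mm high, loose bystander; origin centre of underside.
- spanner: combination spanner 172 mm long lying flat, loose bystander; origin at its centre.
Things that resemble listed ones, but are neither listed nor needed, are in the scene too. What is shaped like the tall_weight but purple is not meant. Of the things that look like the stand, the larger one is meant.

How it is judged:
By the outcome, as a careful person would: the job done as asked, in the order asked, and still so for the second after the job is handed in, with the robot touching nothing.
It also fails if it takes over 72 s, if anything falls off the work surface, if the arm or the gripper's body presses on something with over 40 N, if the wrist force passes 120 N, or if a joint passes its speed limit or range.

### The arm

A 7-joint arm with a two-finger parallel gripper is mounted at the origin on a cart in front of the work surface, level with it; the furniture and walls round the work are solid. World frame = base frame: x ahead of the robot, y to its left, z up, the work surface at z = 0. Lengths are in m, angles in rad, forces in N, time in s.
With the tool pointing down it reaches from about 0.425 to 0.875 m from the base axis. Payload 9.9 kg.
Tool frame: the origin (TCP) lies at the very end of the fingers, on their centre line; the grasp point (between the pads) lies 19 mm behind it (manip.grasp_offset is the distance from the TCP to the grasp point, in m); z points along the fingers, y is the direction in which the jaws open and shut (so a half turn about z gives the same grasp; the last joint's range is limited). The gripper opens to 85 mm and grips with 20 to 120 N. Pads are 22 mm wide; open, the fingers measure 114 mm over their backs; the gripper's body (76 mm by 85 mm) begins 54 mm behind the grasp point. The pads swing forward as they close: fully open they stand 13 mm farther back than shut.
Start: joints at [-1.255, 0.576, 0.025, 1.437, -0.015, 1.129, -0.057], TCP at [0.263, 0.622, 0.231] pointing down, gripper open.
Joint ranges: [-2.76, 2.76], [-0.34, 2.15], [-1.52, 1.57], [0.19, 2.46], [-1.09, 4.23], [0.17, 1.99], [-2.82, 2.82]. Speed limits (rad/s): [2.22, 2.22, 3.01, 3.01, 3.14, 3.14, 3.14].

### API

Orientations are given as a 3x3 rotation matrix whose columns are the frame's x, y, z axes.
In Python, from station import manip gives the robot as it stands.
- The arm moves only by the tool jog_arm, never from a script. Its argument "motion" is a list of rows, each a list of 7 numbers: the closure, from -1 (fully open) to 1 (shut), so that 0 is half open, then the shift along the tool's x, y, z in mm, then the turn, a rotation vector about the tool's x, y, z in degrees. A call has 1 to 12 rows; each row is the pose to reach, as a shift and turn from the pose commanded when the call began, along the tool's axes at that moment; what a row does not reach only later rows make up. A row lasts 1/10 s, in which the tool goes at most 50 mm and 8.59 degrees, less where a joint would pass 70% of its speed; a pose out of reach is approached as far as the arm can. A call with a gripper value outside its range is refused whole. The fingers move at their own pace and stop on an object; "newtons" is the grip in N (left out, the last holds). Time passes only in rows, so rows that repeat a pose let the fingers close. It gives the time, the measured TCP pose, the force and the opening at its end, in the units of the state.
- manip.state(): the state, without advancing time (a new reading comes with each control period).
- manip.get_image(name): name is "scene" or "top" or "wrist"; returns a dict with "pixels" (420x560x3 uint8, red, green, blue), "K" (3x3 intrinsics, pixels), "eye" and "orientation" of the camera in the world. Camera axes: x right, y down, z forward; pixel columns grow to the right and rows downward; lengths in m; the calibration is good to about 2 mm. The wrist camera is an equidistant fisheye: a pixel r from the principal point sees the ray r / f radians off the axis. A picture is of the moment at which its call begins. There is no depth.
- manip.hand_in(): hands the job in, once; it reports no verdict.
The state is a dict: "time_s": time; "qpos": joint angles; "joint_velocities": joint speeds; "joint_torque": joint torques, N m; "position": TCP position; "tool_rot": TCP orientation; "force": force on the tool from outside, world axes, zero at the start; "ft_torque": the same for the moment, N m; "finger_gap": finger opening in m.
Only numpy, scipy, OpenCV 4.12 (cv2) and the standard library are available. Lean on these libraries where they do the work, as an engineer would, in place of code of your own. Each camera call takes 0.05 s, during which the arm holds its last target.

## Working session

There is one attempt and no reset: what is moved stays moved. The work goes in short steps, Python scripts to look and compute and a tool call to move; the robot and the scene stay as the last step left them, time stands still between calls to the robot, and variables do not carry over. Pictures are saved under pics/ and viewed, and the job is handed in when it is done.

Besides the shell and the picture viewer there is one more tool, called as name(argument=value, ...), one argument or row to a line, values as JSON. jog_arm: Moves the arm, as the interface text tells. Its arguments: {"type":"object","properties":{"motion":{"type":"array"},"newtons":{"type":"number"}},"required":["motion"]}

```bash
mkdir -p pics; ls; cat > h.py <<'E'
import numpy as np, cv2
from station import manip
def shot(name,fn):
    im=manip.get_image(name)
    cv2.imwrite('pics/'+fn+'.png',cv2.cvtColor(im['pixels'],cv2.COLOR_RGB2BGR))
    np.savez('pics/'+fn+'.npz',**{k:np.array(im[k]) for k in ('pixels','K','eye','orientation')})
    return im
def load(fn): return dict(np.load('pics/'+fn+'.npz'))
def ray(im,u,v,fish=False):
    K=im['K']; x=(u-K[0,2])/K[0,0]; y=(v-K[1,2])/K[1,1]
    if fish:
        r=np.hypot(x,y); d=np.array([x/r*np.sin(r),y/r*np.sin(r),np.cos(r)]) if r>1e-9 else np.array([0,0,1.])
    else: d=np.array([x,y,1.]); d/=np.linalg.norm(d)
    return im['eye'],im['orientation']@d
def plane(im,u,v,z,fish=False):
    e,d=ray(im,u,v,fish); return e+d*(z-e[2])/d[2]
def proj(im,p,fish=False):
    c=im['orientation'].T@(np.array(p)-im['eye'])
    if fish:
        t=np.arctan2(np.hypot(c[0],c[1]),c[2]); n=np.hypot(c[0],c[1]); c=np.array([c[0]/n*t,c[1]/n*t,1])
    else: c=c/c[2]
    return (im['K']@c)[:2]
def tri(rs):
    A=np.zeros((3,3));b=np.zeros(3)
    for e,d in rs:
        P=np.eye(3)-np.outer(d,d);A+=P;b+=P@e
    p=np.linalg.solve(A,b); return p,[np.linalg.norm((np.eye(3)-np.outer(d,d))@(p-e)) for e,d in rs]
E
python3 - <<'E'
from h import *
for n in('scene','top','wrist'):
    im=shot(n,n+'0'); print(n,im['eye'],im['K'][0],im['K'][1,2]); print(im['orientation'].round(3))
print(manip.state())
E
```

```text
pics
scene [ 0.18743887 -0.38524411  0.97472695] [493.28614126   0.         280.29545754] 205.7875893029976
[[ 0.824 -0.444  0.352]
 [-0.567 -0.634  0.526]
 [-0.011 -0.633 -0.774]]
top [0.42307014 0.16339511 1.18594841] [446.45690088   0.         280.83091723] 212.86413510732552
[[-0.006 -0.987  0.162]
 [-1.     0.007  0.001]
 [-0.002 -0.162 -0.987]]
wrist [0.19552449 0.65030087 0.37298002] [325.1922621    0.         278.70806591] 213.02234001707433
[[ 0.39   0.882  0.265]
 [ 0.921 -0.373 -0.113]
 [-0.001  0.288 -0.958]]
{'time_s': 0.15, 'qpos': array([-1.25482587,  0.57628941,  0.02484507,  1.43768479, -0.01499136,
        1.12899594, -0.05651167]), 'joint_velocities': array([ 5.81417870e-05, -3.87654296e-05,  5.42463824e-04, -1.87897375e-03,
       -1.08817173e-04,  1.38364260e-03, -6.42412137e-04]), 'joint_torque': array([ 4.21725723e-03, -7.66266775e+01,  2.25351624e+00, -2.86182904e+01,
        1.57060625e-02,  9.77581367e-03,  2.54443029e-05]), 'position': array([0.26257733, 0.62148111, 0.23068461]), 'tool_rot': array([[-9.21161395e-01,  3.89180572e-01, -4.07771416e-04],
       [ 3.89180780e-01,  9.21160715e-01, -1.12115871e-03],
       [-6.07101769e-05, -1.19146492e-03, -9.99999288e-01]]), 'force': array([ 0.02610036, -1.01595968, -0.02544379]), 'ft_torque': array([0.00156355, 0.00685228, 0.05770607]), 'finger_gap': 0.08532937422896854}
```

View pics/scene0.png

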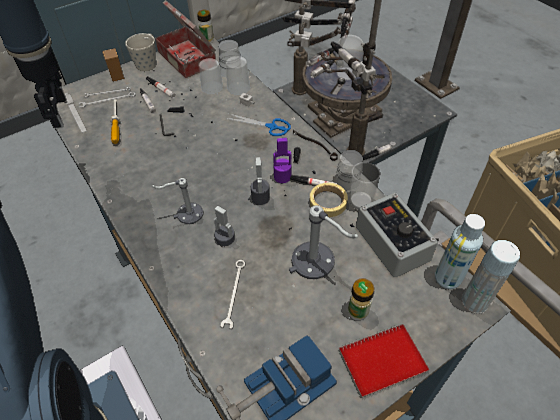

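View pics/top0.png

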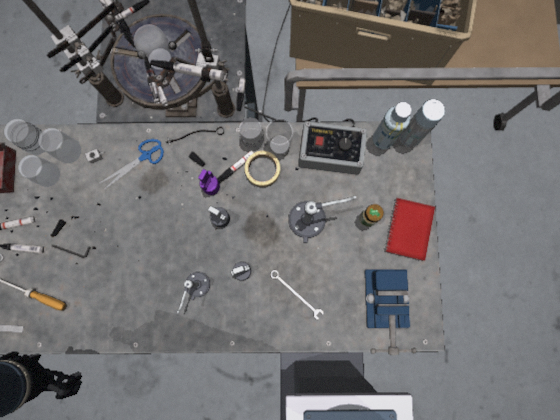

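View pics/wrist0.png

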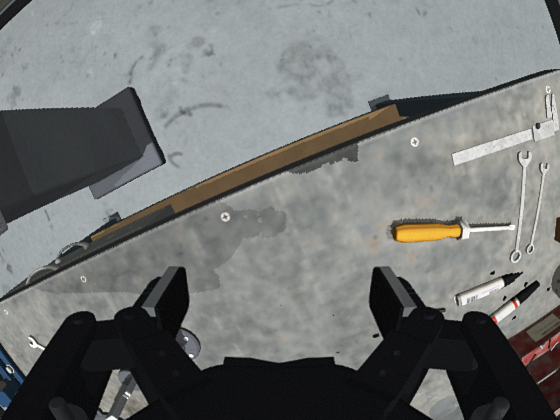

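The pictures show these candidates:
- **Stands:** the large one is at scene (313,240) / top (308,215). The small look-alike is at scene (187,200) / top (193,288).
- **Weights:** the tall grey one is at scene (260,180) / top (218,214). The short grey one is at scene (224,228) / top (240,270), and the purple decoy is at scene (283,160) / top (208,182).

By the description I choose the large stand and the tall grey weight. Next I check both in close crops.

```bash
python3 - <<'E'
import cv2,numpy as np
s=cv2.imread('pics/scene0.png');t=cv2.imread('pics/top0.png')
a=cv2.resize(s[130:290,200:360],None,fx=3.5,fy=3.5,interpolation=cv2.INTER_CUBIC)
cv2.imwrite('pics/c1.png',a)
a=cv2.resize(t[150:310,180:380],None,fx=4,fy=3.7,interpolation=cv2.INTER_CUBIC)
a=cv2.resize(t[155:300,180:380],None,fx=4,fy=4,interpolation=cv2.INTER_CUBIC)
cv2.imwrite('pics/c2.png',a)
E
```

```text
(no output)
```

View pics/c1.png

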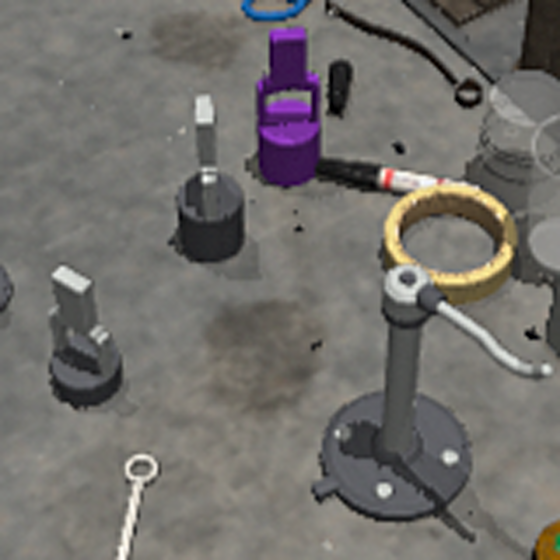

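View pics/c2.png

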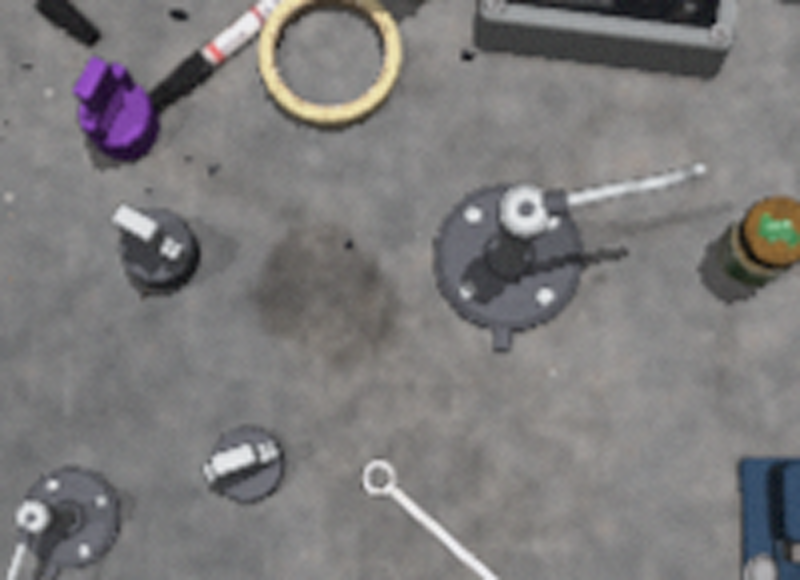

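The crops confirm the choice. The tall grey weight has its slug in top crop at (158,250) and its tab top at (135,222). The large stand has its head at (525,209), its nose at (502,345), and its hook tip at (700,168) pointing right. Now the measurements.

```bash
python3 - <<'E'
from h import *
t=load('top0'); s=load('scene0')
def c2(u,v): return 180+u/4-.375,155+v/4-.375
def c1(u,v): return 200+u/3.5-.36,130+v/3.5-.36
P=lambda u,v,z: plane(t,*c2(u,v),z)[:3].round(4)
S=lambda u,v,z: plane(s,*c1(u,v),z)[:3].round(4)
print('foot',P(508,257,.012),S(395,455,.012))
print('head',P(525,209,.190),S(407,282,.190))
print('noseT',P(502,343,.006), 'S',S(320,492,.006))
print('tip',P(700,168,.195),S(543,369,.195))
print('tip tri',tri([ray(t,*c2(700,168)),ray(s,*c1(543,369))]))
print('head tri',tri([ray(t,*c2(525,209)),ray(s,*c1(407,282))]))
# weight tab top corners in top crop
print('tabtop T',P(135,222,.138),'S',S(205,103,.138))
print('tri',tri([ray(t,*c2(135,222)),ray(s,*c1(205,103))]))
print('slug base S', S(211,237,.0))
print('short tab T',P(232,462,.113),'jar',P(777,225,.105))
# contours grey
g=cv2.cvtColor(t['pixels'],cv2.COLOR_RGB2GRAY)
print(g[195:225,208:232])
E
```

```text
foot [0.5993 0.0963 0.012 ] [0.5955 0.0944 0.012 ]
head [0.6    0.0964 0.19  ] [0.5976 0.0974 0.19  ]
noseT [0.5426 0.1008 0.006 ] S [0.5406 0.1025 0.006 ]
tip [ 0.622  -0.0026  0.195 ] [0.6194 0.0016 0.195 ]
tip tri (array([ 0.61935301, -0.00097045,  0.1987238 ]), [np.float64(0.0020656288137569493), np.float64(0.0020656288137570543)])
head tri (array([0.59882226, 0.09696883, 0.19004535]), [np.float64(0.0012530230145953152), np.float64(0.0012530230145956448)])
tabtop T [0.6029 0.3252 0.138 ] S [0.6068 0.3325 0.138 ]
tri (array([0.60126807, 0.32350276, 0.14860526]), [np.float64(0.00021491566884830263), np.float64(0.00021491566884833694)])
slug base S [0.604  0.3316 0.    ]
short tab T [0.4616 0.2686 0.113 ] jar [ 0.6041 -0.0637  0.105 ]
[[ 71  69  67  67  66  63  99 123 130 132 133 131 132 136 136 135 130 129
  111 110 122 126 126 125]
 [ 80  83 110 116 112 112 128 137 136 135 132 134 133 137 139 135 131 129
  127 129 131 127 128 118]
 [124 120 133 133 128 127 130 135 139 136 137 136 133 137 141 139 134 134
  134 131 133 127 127 124]
 [142 141 140 135 132 130 132 135 134 135 134 136 1
[... 1976 characters left out ...]
23  96  68  66  63  66  62  60  60  63  66 115 147 187 210 143  67
   67  57  40  27  95 118]
 [132 134  97  64  59  63  63  64  61  64  65  67  61  65 125 139  93  62
   60  44  30  29  99 117]
 [130 135 106  86  70  69  64  63  67  63  62  65  65  63  62  59  61  60
   53  35  26  40 100 111]
 [130 132 121  98  89  93  95  75  65  67  61  64  85  75  62  65  62  67
   51  33  26  63  99 111]
 [132 130 135 101  89 102 110 100  77  65  63  84 104  81  66  67  70  61
   37  30  27  86 107 105]
 [130 133 136 102  81  79  90  99  98  76  85 104 113 100  90  65  56  42
   27  23  62  98 107 110]
 [129 130 132 121  92  70  67  74  92  84  93 100  99  86  64  48  26  23
   29  50  89 106 106 111]]
```

jog_arm(
  motion=[
    [1,-20,-14,-8,0,0,0],
    [1,-60,-41,-18,0,0,-3],
    [1,-100,-68,-28,0,0,-6],
    [1,-140,-95,-38,0,0,-9],
    [1,-180,-122,-48,0,0,-12],
    [1,-220,-149,-58,0,0,-15],
    [1,-260,-176,-68,0,0,-18],
    [1,-300,-203,-78,0,0,-21],
    [1,-340,-230,-88,0,0,-24],
    [1,-380,-257,-96,0,0,-27],
    [1,-415,-282,-100,0,0,-30],
    [1,-440,-300,-100,0,0,-30],
  ],
  newtons=40,
)

```text
time_s: 1.35
position: [0.5527, 0.1698, 0.3322]
tool_rot: [[-0.993, -0.122, 0.002], [-0.122, 0.993, -0.001], [-0.002, -0.001, -1.0]]
force: [0.5, 0.9, 0.6]
finger_gap: -0.0002
```

```bash
cat >> h.py <<'E'
def st():
    s=manip.state(); R=s['tool_rot']
    print('t',round(s['time_s'],2),'p',s['position'].round(4),'yaz',np.degrees(np.arctan2(R[1,1],R[0,1])).round(2),'tilt',R[:,2].round(3),'F',s['force'].round(2),'T',s['ft_torque'].round(2),'gap',round(s['finger_gap'],4),'q',s['qpos'].round(2))
    return s
def go(target,yaz=None):
    s=st();R=s['tool_rot'];d=R.T@(np.array(target)-s['position'])*1000
    az=np.degrees(np.arctan2(R[1,1],R[0,1]))
    print('tool shift mm',d.round(1),'rz',None if yaz is None else round(-((yaz-az+180)%360-180),1))
E
python3 - <<'E'
from h import *
go((0.644,0.025,0.33),103)
shot('wrist','w1')
E
```

```text
t 1.35 p [0.5527 0.1698 0.3322] yaz 96.98 tilt [ 0.002 -0.001 -1.   ] F [0.47 0.87 0.6 ] T [ 0.04 -0.03 -0.03] gap -0.0002 q [-0.4   0.36  0.02  1.54 -0.01  1.25  1.32]
tool shift mm [ -73.  -154.8    2.5] rz -6.0
```

View pics/w1.png

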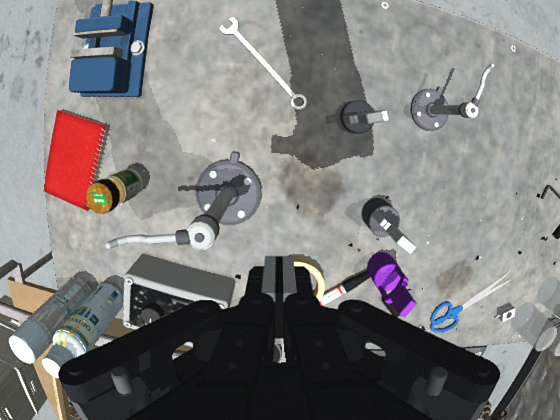

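The wrist view shows everything: stand head at about (202,236), foot (228,192), nose (234,156), hook tip (108,245), and the tall weight's slug (380,217) with its tab top (407,244). I enlarge it to measure.

```bash
python3 - <<'E'
import cv2
s=cv2.imread('pics/w1.png')
cv2.imwrite('pics/c3.png',cv2.resize(s[140:260,95:265],None,fx=4.5,fy=4.5,interpolation=cv2.INTER_CUBIC))
cv2.imwrite('pics/c4.png',cv2.resize(s[180:270,345:435],None,fx=6,fy=6,interpolation=cv2.INTER_CUBIC))
E
```

```text
(no output)
```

View pics/c3.png

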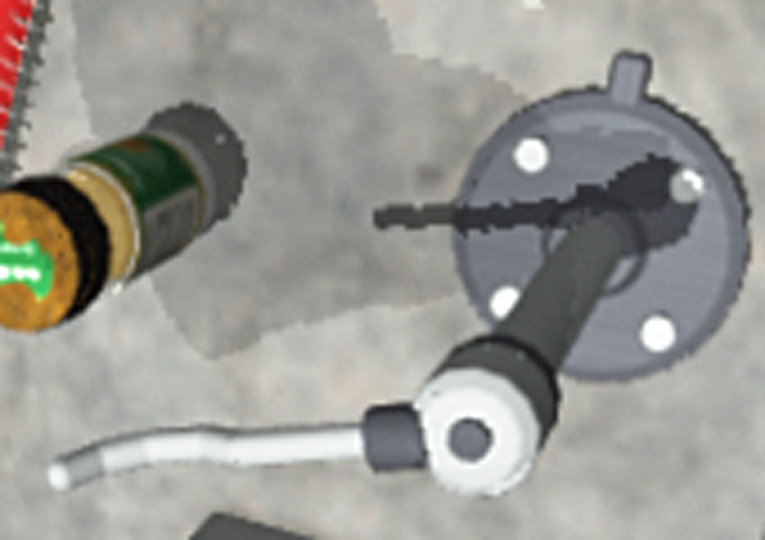

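View pics/c4.png

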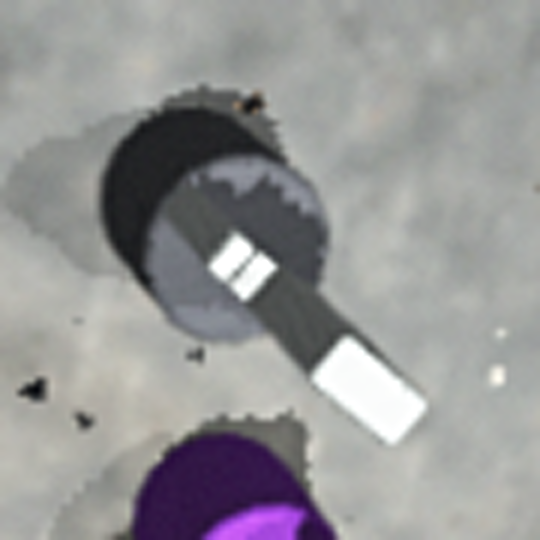

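```bash
python3 - <<'E'
from h import *
w=load('w1')
A=lambda u,v: (95+u/4.5-.39,140+v/4.5-.39)
B=lambda u,v: (345+u/6-.42,180+v/6-.42)
P=lambda f,u,v,z: plane(w,*f(u,v),z,True)
f=P(A,602,234,.012); h=P(A,470,438,.190); n=P(A,634,58,.006); n2=P(A,627,92,.010);tip=P(A,60,474,.197);a1=P(A,350,442,.185)
print('foot',f,'head',h,'nose',n,n2,'tip',tip,a1)
for c in (f,h): print('r tip',np.linalg.norm(tip[:2]-c[:2]),'ang tip',np.degrees(np.arctan2(*(tip-c)[[1,0]]))%360,'nose ang',np.degrees(np.arctan2(*(n-c)[[1,0]]))%360, np.linalg.norm((n-c)[:2]))
cs=[P(B,*c,.138) for c in ((347,336),(428,405),(393,446),(312,377))]
print('tab',np.mean(cs,0)); 
e=[cs[i]-cs[i-1] for i in range(4)]; print([ (np.linalg.norm(x[:2]).round(4),np.degrees(np.arctan2(x[1],x[0])).round(1)) for x in e])
print('slug top',P(B,236,248,.05),'slugbot',P(B,190,200,0.0))
t=load('top0');s=load('scene0')
c2=lambda u,v:(180+u/4-.375,155+v/4-.375); c1=lambda u,v:(200+u/3.5-.36,130+v/3.5-.36)
wt=np.mean([B(*c) for c in ((347,336),(428,405),(393,446),(312,377))],0)
print(tri([ray(t,*c2(135,222)),ray(s,*c1(205,103)),ray(w,*wt,True)]))
print(tri([ray(t,*c2(525,209)),ray(s,*c1(407,282)),ray(w,*A(470,438),True)]))
# white mask tab in top
g=t['pixels'].min(2); m=(g[195:225,205:235]>165).astype(np.uint8)
k,l,stt,ce=cv2.connectedComponentsWithStats(m)
i=1+np.argmax(stt[1:,4]); pts=np.argwhere(l==i)[:,::-1]+[205,195]
print('top tab',stt[i,4],ce[i]+[205,195],plane(t,*(ce[i]+[205,195]),.138),cv2.minAreaRect(pts.astype(np.float32)))
E
```

```text
foot [0.59554415 0.10040038 0.012     ] head [0.59868431 0.09861511 0.19      ] nose [0.53765658 0.10482181 0.006     ] [0.5483699  0.10411758 0.01      ] tip [0.61855462 0.00208409 0.197     ] [0.60548064 0.07007393 0.185     ]
r tip 0.10097313297455769 ang tip 283.1727058793348 nose ang 175.63225101314293 0.058056180446868805
r tip 0.09855489040573645 ang tip 281.6315135310909 nose ang 174.19281978106758 0.061342541350064686
tab [0.60208627 0.32775572 0.138     ]
[(np.float64(0.0106), np.float64(150.0)), (np.float64(0.0251), np.float64(59.9)), (np.float64(0.0108), np.float64(-29.6)), (np.float64(0.0251), np.float64(-120.8))]
slug top [0.60133444 0.32670673 0.05      ] slugbot [0.60411621 0.3304837  0.        ]
(array([0.60052031, 0.32350153, 0.14770323]), [np.float64(0.0007256515600509293), np.float64(0.0012664929023577531), np.float64(0.0019603347535125672)])
(array([0.59924548, 0.09762515, 0.18875906]), [np.float64(0.0015991331209202371), np.float64(0.0011068747201425635), np.float64(0.0007015120745209446)])
top tab 46 [213.06521739 209.86956522] [0.60351298 0.3259778  0.138     ] ((213.0923309326172, 209.8385009765625), (9.922778129577637, 4.34121561050415), 29.74488067626953)
```

```bash
python3 - <<'E'
from h import *
go((0.6455,0.0257,0.33),113)
E
```

```text
t 1.4 p [0.5549 0.1648 0.3318] yaz 96.59 tilt [ 0.002 -0.004 -1.   ] F [ 2.13 -5.43  0.16] T [-0.31 -0.03  0.  ] gap -0.0002 q [-0.39  0.36  0.03  1.54 -0.01  1.25  1.32]
tool shift mm [ -74.1 -148.5    2.5] rz -16.4
```

```bash
cat >> h.py <<'E'
import json,os
from scipy.spatial.transform import Rotation as Ro
LF='led.json'
def led(row=None,init=None):
    "ledger of commanded pose: apply the last row of the last call"
    if init is not None: d=init
    else: d=json.load(open(LF))
    p=np.array(d['p']);R=np.array(d['R'])
    if row is not None:
        p=p+R@np.array(row[:3])/1000; R=R@Ro.from_rotvec(np.radians(row[3:])).as_matrix()
    json.dump({'p':p.tolist(),'R':R.tolist()},open(LF,'w'))
    return p,R
def togo(*targets):
    p,R=led(); az=np.degrees(np.arctan2(R[1,1],R[0,1]))
    print('cmd',p.round(4),'yaz',az.round(2))
    for t in targets:
        d=R.T@(np.array(t[:3])-p)*1000
        print('   ',np.round(t,4),'->',d.round(1),'rz',round(-((t[3]-az+180)%360-180),1))
def arc(phi,r=.085,o=.015,z=.160,c=(.5985,.098)):
    a=np.radians(phi); return (c[0]+r*np.cos(a)-o*np.sin(a),c[1]+r*np.sin(a)+o*np.cos(a),z,phi-180)
E
python3 - <<'E'
from h import *
R=np.array([[-.92116,.38918,0],[.38918,.92116,0],[0,0,-1.]])
led([-440,-300,-100,0,0,-30],{'p':[.2626,.6215,.2307],'R':R})
togo(arc(293,z=.33),arc(293))
st()
E
```

```text
cmd [0.5512 0.1739 0.3307] yaz 97.1
    [6.455e-01 2.560e-02 3.300e-01 1.130e+02] -> [ -75.3 -158.8    0.7] rz -15.9
    [6.455e-01 2.560e-02 1.600e-01 1.130e+02] -> [ -75.3 -158.8  170.7] rz -15.9
t 1.4 p [0.5549 0.1648 0.3318] yaz 96.59 tilt [ 0.002 -0.004 -1.   ] F [ 2.13 -5.43  0.16] T [-0.31 -0.03  0.  ] gap -0.0002 q [-0.39  0.36  0.03  1.54 -0.01  1.25  1.32]
```

jog_arm(
  motion=[
    [1,-8,-16,0,0,0,-2],
    [1,-25,-53,0,0,0,-6],
    [1,-42,-90,0,0,0,-10],
    [1,-60,-127,0,0,0,-14],
    [1,-75,-159,0,0,0,-16],
    [1,-75,-159,30,0,0,-16],
    [1,-75,-159,70,0,0,-16],
    [1,-75,-159,110,0,0,-16],
    [1,-75,-159,145,0,0,-16],
    [1,-75,-159,165,0,0,-16],
    [1,-75,-159,171,0,0,-16],
    [1,-75,-159,171,0,0,-16],
  ],
)

```text
time_s: 2.6
position: [0.6449, 0.0253, 0.16]
tool_rot: [[-0.92, -0.392, -0.001], [-0.392, 0.92, -0.0], [0.001, 0.0, -1.0]]
force: [0.6, 0.7, 0.5]
finger_gap: 0.0003
```

```bash
python3 - <<'E'
from h import *
led([-75,-159,171,0,0,-16])
st(); shot('wrist','w2'); shot('scene','s2')
togo(*[arc(p) for p in range(287,212,-6)])
E
```

```text
t 2.6 p [0.6449 0.0253 0.16  ] yaz 113.08 tilt [-0.001 -0.    -1.   ] F [0.64 0.74 0.47] T [ 0.05 -0.01  0.01] gap 0.0003 q [-0.11  0.59 -0.01  1.61  0.01  0.94  1.86]
cmd [0.6452 0.0254 0.1597] yaz 113.1
    [6.377e-01 2.110e-02 1.600e-01 1.070e+02] -> [ 8.6 -1.  -0.3] rz 6.1
    [6.294e-01 1.740e-02 1.600e-01 1.010e+02] -> [17.6 -1.1 -0.3] rz 12.1
    [6.209e-01 1.460e-02 1.600e-01 9.500e+01] -> [26.6 -0.3 -0.3] rz 18.1
    [6.12e-01 1.28e-02 1.60e-01 8.90e+01] -> [35.5  1.4 -0.3] rz 24.1
    [6.03e-01 1.18e-02 1.60e-01 8.30e+01] -> [44.1  4.1 -0.3] rz 30.1
    [5.94e-01 1.18e-02 1.60e-01 7.70e+01] -> [52.5  7.6 -0.3] rz 36.1
    [5.85e-01 1.27e-02 1.60e-01 7.10e+01] -> [60.4 12.  -0.3] rz 42.1
    [5.762e-01 1.460e-02 1.600e-01 6.500e+01] -> [67.7 17.2 -0.3] rz 48.1
    [5.676e-01 1.740e-02 1.600e-01 5.900e+01] -> [74.6 23.1 -0.3] rz 54.1
    [5.593e-01 2.110e-02 1.600e-01 5.300e+01] -> [80.7 29.7 -0.3] rz 60.1
    [5.515e-01 2.560e-02 1.600e-01 4.700e+01] -> [86.1 37.  -0.3] rz 66.1
    [5.442e-01 3.090e-02 1.600e-01 4.100e+01] -> [90.8 44.7 -0.3] rz 72.1
    [ 0.5375  0.037   0.16   35.    ] -> [94.6 52.9 -0.3] rz 78.1
```

View pics/w2.png

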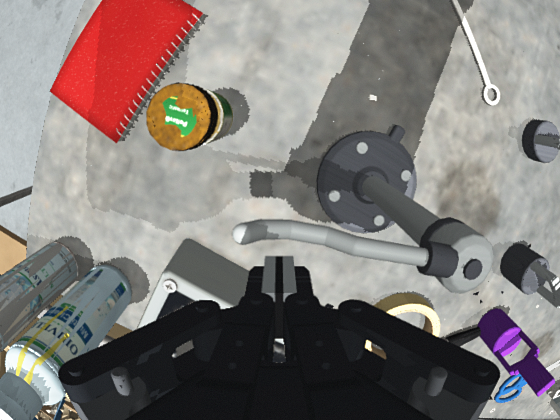

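View pics/s2.png

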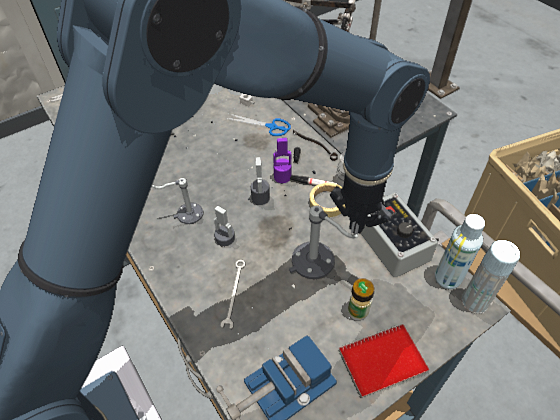

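The fingers at (283,275) stand just behind the bar (240–420, 240), ready to push it.

jog_arm(
  motion=[
    [1,4,-1,0,0,0,3],
    [1,9,-1,0,0,0,6],
    [1,15,-1,0,0,0,10],
    [1,21,-1,0,0,0,14],
    [1,27,0,0,0,0,18],
    [1,32,1,0,0,0,22],
    [1,38,2,0,0,0,26],
    [1,44,4,0,0,0,30],
    [1,50,6,0,0,0,34],
    [1,55,9,0,0,0,38],
    [1,60,12,0,0,0,42],
    [1,65,15,0,0,0,46],
  ],
)

```text
time_s: 3.9
position: [0.5819, 0.0132, 0.1625]
tool_rot: [[-0.92, 0.392, 0.006], [0.392, 0.92, -0.0], [-0.006, 0.002, -1.0]]
force: [5.5, -2.8, -2.1]
finger_gap: 0.0001
```

```bash
python3 - <<'E'
from h import *
led([65,15,0,0,0,46])
st(); shot('wrist','w3')
togo(*[arc(p) for p in range(243,182,-5)])
E
```

```text
t 3.9 p [0.5819 0.0132 0.1625] yaz 66.9 tilt [ 0.006 -0.    -1.   ] F [ 5.48 -2.84 -2.1 ] T [-0.47 -0.96  0.08] gap 0.0001 q [-0.25  0.51  0.22  1.79 -0.14  0.85  1.21]
cmd [0.5796 0.0137 0.1597] yaz 67.1
    [5.733e-01 1.550e-02 1.600e-01 6.300e+01] -> [ 6.5 -0.8 -0.3] rz 4.1
    [5.662e-01 1.800e-02 1.600e-01 5.800e+01] -> [14.  -1.3 -0.3] rz 9.1
    [5.593e-01 2.110e-02 1.600e-01 5.300e+01] -> [21.5 -1.1 -0.3] rz 14.1
    [5.528e-01 2.480e-02 1.600e-01 4.800e+01] -> [29.  -0.2 -0.3] rz 19.1
    [5.466e-01 2.910e-02 1.600e-01 4.300e+01] -> [36.4  1.3 -0.3] rz 24.1
    [5.408e-01 3.380e-02 1.600e-01 3.800e+01] -> [43.6  3.5 -0.3] rz 29.1
    [ 0.5354  0.0391  0.16   33.    ] -> [50.6  6.2 -0.3] rz 34.1
    [ 0.5305  0.0449  0.16   28.    ] -> [57.3  9.6 -0.3] rz 39.1
    [ 0.5261  0.051   0.16   23.    ] -> [63.7 13.5 -0.3] rz 44.1
    [ 0.5223  0.0575  0.16   18.    ] -> [69.8 18.  -0.3] rz 49.1
    [ 0.5191  0.0643  0.16   13.    ] -> [75.4 23.  -0.3] rz 54.1
    [0.5164 0.0713 0.16   8.    ] -> [80.6 28.5 -0.3] rz 59.1
    [0.5144 0.0786 0.16   3.    ] -> [85.3 34.4 -0.3] rz 64.1
```

View pics/w3.png

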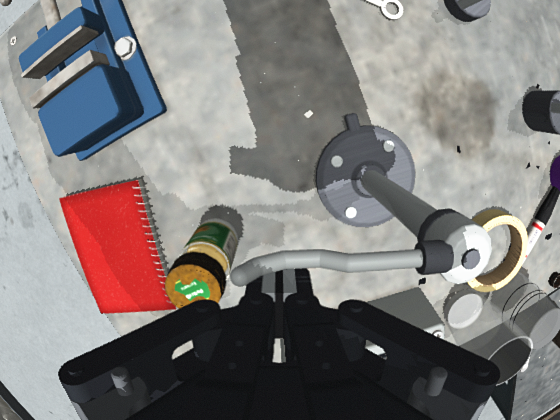

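The bar is moving with the fingers and the reaction is about 6 N, as expected for head friction. I go on along the arc.

jog_arm(
  motion=[
    [1,6,-1,0,0,0,4],
    [1,12,-1,0,0,0,8],
    [1,18,-1,0,0,0,12],
    [1,24,-1,0,0,0,16],
    [1,30,0,0,0,0,20],
    [1,36,1,0,0,0,24],
    [1,42,3,0,0,0,28],
    [1,48,5,0,0,0,32],
    [1,53,8,0,0,0,36],
    [1,59,10,0,0,0,40],
    [1,64,13,0,0,0,44],
    [1,69,17,0,0,0,48],
  ],
)

```text
time_s: 5.15
position: [0.5237, 0.0553, 0.1619]
tool_rot: [[-0.325, 0.946, 0.003], [0.946, 0.325, -0.001], [-0.001, 0.003, -1.0]]
force: [-0.1, -5.7, 1.6]
finger_gap: -0.0001
```

```bash
python3 - <<'E'
from h import *
led([69,17,0,0,0,48])
s=st(); togo(*[arc(p) for p in (195,191,187,184,181,178,175,172,169,166,163,160,157)])
E
```

```text
t 5.15 p [0.5237 0.0553 0.1619] yaz 18.95 tilt [ 0.003 -0.001 -1.   ] F [-0.12 -5.71  1.64] T [-1.21 -0.09  0.04] gap -0.0001 q [-0.52  0.48  0.47  1.93 -0.29  0.8   0.45]
cmd [0.5226 0.0562 0.1597] yaz 19.1
    [ 0.5203  0.0615  0.16   15.    ] -> [ 5.8 -0.5 -0.3] rz 4.1
    [ 0.5179  0.0671  0.16   11.    ] -> [11.8 -0.9 -0.3] rz 8.1
    [0.516  0.0728 0.16   7.    ] -> [17.8 -0.9 -0.3] rz 12.1
    [0.5148 0.0771 0.16   4.    ] -> [22.3 -0.6 -0.3] rz 15.1
    [0.5138 0.0815 0.16   1.    ] -> [26.8 -0.1 -0.3] rz 18.1
    [ 0.513  0.086  0.16  -2.   ] -> [31.3  0.7 -0.3] rz 21.1
    [ 0.5125  0.0905  0.16   -5.    ] -> [35.7  1.7 -0.3] rz 24.1
    [ 0.5122  0.095   0.16   -8.    ] -> [40.   2.9 -0.3] rz 27.1
    [  0.5122   0.0995   0.16   -11.    ] -> [44.3  4.3 -0.3] rz 30.1
    [  0.5124   0.104    0.16   -14.    ] -> [48.5  6.  -0.3] rz 33.1
    [  0.5128   0.1085   0.16   -17.    ] -> [52.6  7.9 -0.3] rz 36.1
    [  0.5135   0.113    0.16   -20.    ] -> [56.6 10.  -0.3] rz 39.1
    [  0.5144   0.1174   0.16   -23.    ] -> [60.5 12.3 -0.3] rz 42.1
```

jog_arm(
  motion=[
    [1,6,0,0,0,0,4],
    [1,12,-1,0,0,0,8],
    [1,18,-1,0,0,0,12],
    [1,22,0,0,0,0,15],
    [1,27,0,0,0,0,18],
    [1,31,1,0,0,0,21],
    [1,36,2,0,0,0,24],
    [1,40,3,0,0,0,27],
    [1,40,3,0,0,0,27],
  ],
)

```text
time_s: 6.05
position: [0.5127, 0.095, 0.1614]
tool_rot: [[0.137, 0.991, 0.001], [0.991, -0.137, 0.0], [0.0, 0.001, -1.0]]
force: [-2.2, -5.4, 3.4]
finger_gap: 0.0001
```

```bash
python3 - <<'E'
from h import *
led([40,3,0,0,0,27])
s=st(); shot('wrist','w4'); togo(*[arc(p) for p in (170,168,166,164,162,160,158)])
E
```

```text
t 6.05 p [0.5127 0.095  0.1614] yaz -7.88 tilt [ 0.001  0.    -1.   ] F [-2.22 -5.4   3.36] T [-0.97  0.46  0.01] gap 0.0001 q [-0.69  0.5   0.62  1.95 -0.39  0.81  0.01]
cmd [0.5124 0.095  0.1597] yaz -7.9
    [  0.5122   0.098    0.16   -10.    ] -> [ 2.9 -0.6 -0.3] rz 2.1
    [  0.5122   0.101    0.16   -12.    ] -> [ 5.9 -0.9 -0.3] rz 4.1
    [  0.5124   0.104    0.16   -14.    ] -> [ 8.9 -1.2 -0.3] rz 6.1
    [  0.5127   0.107    0.16   -16.    ] -> [11.9 -1.4 -0.3] rz 8.1
    [  0.513   0.11    0.16  -18.   ] -> [15.  -1.4 -0.3] rz 10.1
    [  0.5135   0.113    0.16   -20.    ] -> [18.  -1.3 -0.3] rz 12.1
    [  0.5141   0.1159   0.16   -22.    ] -> [21.  -1.2 -0.3] rz 14.1
```

View pics/w4.png

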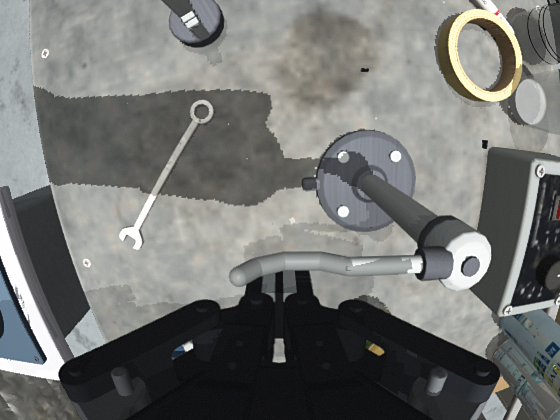

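jog_arm(
  motion=[
    [1,1.5,0,0,0,0,1],
    [1,3,-0.6,0,0,0,2],
    [1,4.5,-0.8,0,0,0,3],
    [1,6,-1,0,0,0,4],
    [1,6,-1,0,0,0,4],
  ],
)

```text
time_s: 6.6
position: [0.5125, 0.1005, 0.1613]
tool_rot: [[0.205, 0.979, 0.001], [0.979, -0.205, -0.0], [0.0, 0.001, -1.0]]
force: [-2.1, -5.6, 2.8]
finger_gap: -0.0001
```

jog_arm(
  motion=[
    [1,1.5,-0.3,0,0,0,1],
    [1,3,-0.3,0,0,0,2],
    [1,3,-0.3,0,0,0,2],
  ],
)

```text
time_s: 6.9
position: [0.5126, 0.103, 0.1612]
tool_rot: [[0.239, 0.971, 0.0], [0.971, -0.239, -0.001], [-0.0, 0.0, -1.0]]
force: [-2.5, -6.7, 3.2]
finger_gap: 0.0003
```

```bash
python3 - <<'E'
from h import *
led([6,-1,0,0,0,4]);led([3,-.3,0,0,0,2])
s=st(); togo(*[arc(p) for p in (164,162,160,158)])
E
```

```text
t 6.9 p [0.5126 0.103  0.1612] yaz -13.85 tilt [ 0.    -0.001 -1.   ] F [-2.46 -6.75  3.21] T [-1.47  0.57  0.02] gap 0.0003 q [-0.72  0.51  0.65  1.94 -0.41  0.82 -0.09]
cmd [0.5125 0.1041 0.1597] yaz -13.9
    [  0.5127   0.107    0.16   -16.    ] -> [ 2.9 -0.6 -0.3] rz 2.1
    [  0.513   0.11    0.16  -18.   ] -> [ 5.9 -0.9 -0.3] rz 4.1
    [  0.5135   0.113    0.16   -20.    ] -> [ 8.9 -1.2 -0.3] rz 6.1
    [  0.5141   0.1159   0.16   -22.    ] -> [11.9 -1.3 -0.3] rz 8.1
```

Force is now rising (6.7 N sideways). I push on in small steps.

jog_arm(
  motion=[
    [1,1.5,-0.3,0,0,0,1],
    [1,3,-0.6,0,0,0,2],
    [1,3,-0.6,0,0,0,2],
  ],
)

```text
time_s: 7.2
position: [0.5127, 0.1056, 0.1612]
tool_rot: [[0.273, 0.962, 0.0], [0.962, -0.273, -0.001], [-0.001, 0.0, -1.0]]
force: [-3.6, -9.2, 3.1]
finger_gap: -0.0001
```

jog_arm(
  motion=[
    [1,1.5,-0.3,0,0,0,1],
    [1,3,-0.3,0,0,0,2],
    [1,3,-0.3,0,0,0,2],
  ],
)

```text
time_s: 7.5
position: [0.5129, 0.1082, 0.1611]
tool_rot: [[0.307, 0.952, -0.0], [0.952, -0.307, -0.001], [-0.001, -0.0, -1.0]]
force: [-4.2, -10.5, 4.3]
finger_gap: 0.0001
```

```bash
python3 - <<'E'
from h import *
led([3,-.6,0,0,0,2]);led([3,-.3,0,0,0,2])
s=st(); togo(*[arc(p) for p in (160,158,156)])
E
```

```text
t 7.5 p [0.5129 0.1082 0.1611] yaz -17.89 tilt [-0.    -0.001 -1.   ] F [ -4.17 -10.53   4.32] T [-1.96  0.85  0.05] gap 0.0001 q [-0.74  0.52  0.67  1.94 -0.43  0.83 -0.15]
cmd [0.5132 0.1101 0.1597] yaz -17.9
    [  0.5135   0.113    0.16   -20.    ] -> [ 2.8 -0.6 -0.3] rz 2.1
    [  0.5141   0.1159   0.16   -22.    ] -> [ 5.8 -1.  -0.3] rz 4.1
    [  0.5147   0.1189   0.16   -24.    ] -> [ 8.8 -1.2 -0.3] rz 6.1
```

jog_arm(
  motion=[
    [1,1.5,-0.3,0,0,0,1],
    [1,3,-0.6,0,0,0,2],
    [1,3,-0.6,0,0,0,2],
  ],
)

```text
time_s: 7.8
position: [0.5132, 0.1108, 0.1611]
tool_rot: [[0.341, 0.94, -0.001], [0.94, -0.341, -0.002], [-0.002, 0.0, -1.0]]
force: [-4.5, -11.3, 3.7]
finger_gap: -0.0001
```

```bash
python3 - <<'E'
from h import *
led([3,-.6,0,0,0,2])
s=st(); togo(*[arc(p) for p in (165,171,176,182,190,198)])
E
```

```text
t 7.8 p [0.5132 0.1108 0.1611] yaz -19.91 tilt [-0.001 -0.002 -1.   ] F [ -4.46 -11.32   3.67] T [-2.23  0.93  0.03] gap -0.0001 q [-0.75  0.52  0.68  1.94 -0.44  0.83 -0.18]
cmd [0.5135 0.1131 0.1597] yaz -19.9
    [  0.5125   0.1055   0.16   -15.    ] -> [-7.5  1.6 -0.3] rz -4.9
    [ 0.5122  0.0965  0.16   -9.    ] -> [-16.1   4.4  -0.3] rz -10.9
    [ 0.5127  0.089   0.16   -4.    ] -> [-23.    7.4  -0.3] rz -15.9
    [0.5141 0.08   0.16   2.    ] -> [-30.9  11.8  -0.3] rz -21.9
    [ 0.5174  0.0685  0.16   10.    ] -> [-40.7  18.8  -0.3] rz -29.9
    [ 0.5223  0.0575  0.16   18.    ] -> [-49.4  27.2  -0.3] rz -37.9
```

The tangential force is 12.2 N, past the 11 N that marks the stop. I back off slowly and look.

jog_arm(
  motion=[
    [1,-4,1,0,0,0,-2.5],
    [1,-8,2,0,0,0,-5],
    [1,-12,3,0,0,0,-8],
    [1,-16,4,0,0,0,-11],
    [1,-20,6,0,0,0,-14],
    [1,-23,7,0,0,0,-16],
    [1,-27,9,0,0,0,-19],
    [1,-31,12,0,0,0,-22],
    [1,-36,15,0,0,0,-26],
    [1,-41,19,0,0,0,-30],
    [1,-41,19,0,0,0,-30],
  ],
)

```text
time_s: 8.9
position: [0.5184, 0.0679, 0.1613]
tool_rot: [[-0.177, 0.984, 0.002], [0.984, 0.177, 0.001], [0.001, 0.002, -1.0]]
force: [0.1, -0.5, -0.1]
finger_gap: -0.0004
```

```bash
python3 - <<'E'
from h import *
led([-41,19,0,0,0,-30])
s=st(); shot('wrist','w5'); shot('top','t5')
t=cv2.imread('pics/t5.png')
cv2.imwrite('pics/c5.png',cv2.resize(t[150:310,180:380],None,fx=4,fy=3.7,interpolation=cv2.INTER_CUBIC))
E
```

```text
t 8.9 p [0.5184 0.0679 0.1613] yaz 10.22 tilt [ 0.002  0.001 -1.   ] F [ 0.09 -0.51 -0.09] T [ 0.02 -0.01  0.01] gap -0.0004 q [-0.57  0.48  0.52  1.94 -0.33  0.8   0.31]
```

View pics/w5.png

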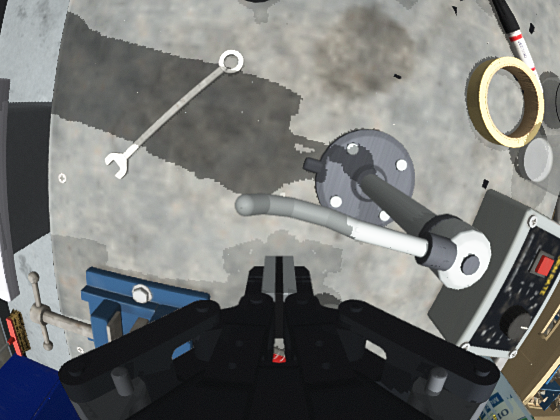

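View pics/c5.png

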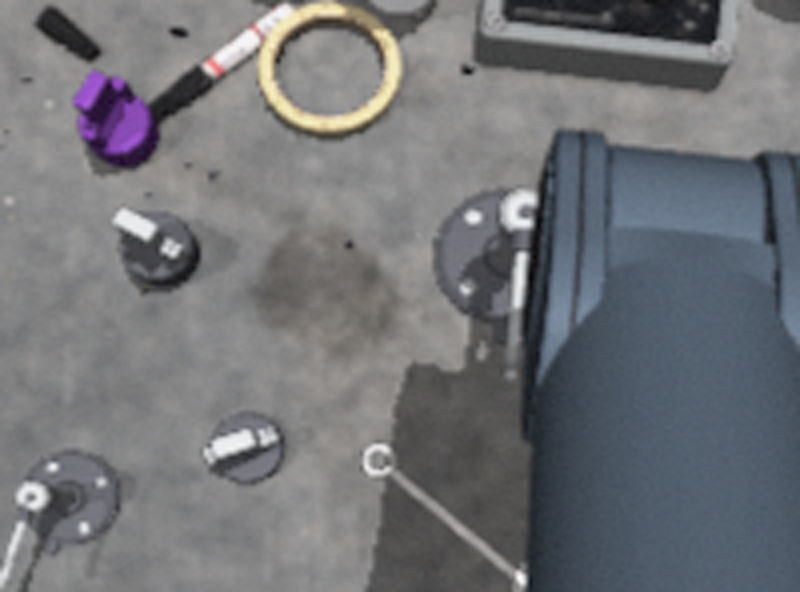

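The hook stays put when let go. In the wrist view the tip is at (245,205), the head at (470,264) and the nose at (312,164). I measure its direction.

```bash
python3 - <<'E'
import cv2
s=cv2.imread('pics/w5.png')
cv2.imwrite('pics/c6.png',cv2.resize(s[120:300,225:500],None,fx=2.9,fy=2.9,interpolation=cv2.INTER_CUBIC))
E
```

View pics/c6.png

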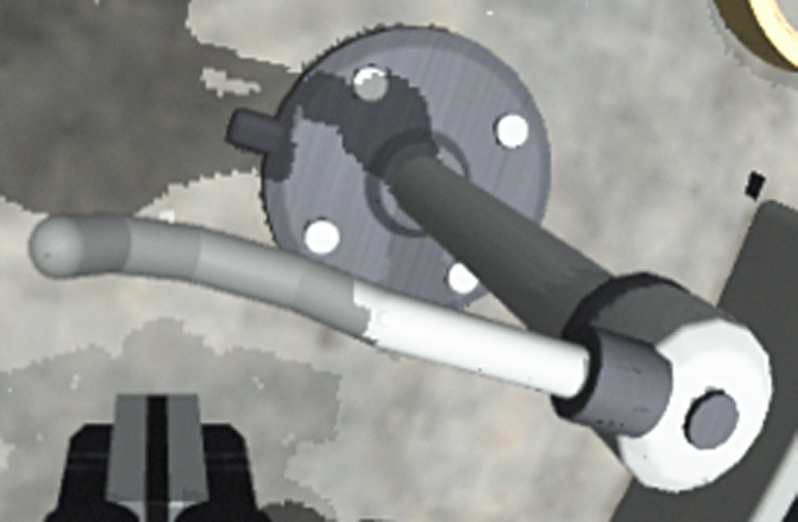

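```bash
python3 - <<'E'
from h import *
w=load('w5')
A=lambda u,v:(225+u/2.9-.33,120+v/2.9-.33)
P=lambda u,v,z: plane(w,*A(u,v),z,True)
f=P(408,167,.012); h=P(712,420,.190); n=P(230,128,.006); tip=P(55,247,.197); arm=P(575,373,.185); mid=P(365,312,.185)
sw=P(415,190,.012)
for k in 'f h n tip arm mid sw'.split(): print(k,globals()[k].round(4))
ang=lambda a,b: np.degrees(np.arctan2(*(a-b)[[1,0]]))%360
print('tip from head',ang(tip,h),np.linalg.norm((tip-h)[:2]),'nose-foot',ang(n,f),np.linalg.norm((n-f)[:2]),'tip-arm',ang(tip,arm))
t5=load('t5');c5=lambda u,v:(180+u/4-.375,150+v/3.7-.36)
ht=plane(t5,*c5(519,210),.19);tt=plane(t5,*c5(511,378),.197); print(ht,tt,ang(tt,ht),np.linalg.norm((tt-ht)[:2]))
E
```

```text
f [0.5951 0.1027 0.012 ]
h [0.5997 0.0982 0.19  ]
n [0.5366 0.1032 0.006 ]
tip [0.4993 0.1095 0.197 ]
arm [0.5754 0.1006 0.185 ]
mid [0.5411 0.1044 0.185 ]
sw [0.5992 0.0957 0.012 ]
tip from head 173.58721999719964 0.10108177775619977 nose-foot 179.50317406169458 0.05847502298794121 tip-arm 173.34408968973293
[0.60109339 0.09977361 0.19      ] [0.49781828 0.10634295 0.197     ] 176.36031162688 0.10348384350048212
```

```bash
python3 - <<'E'
from h import *
togo((.603,.3275,.26,60))
E
```

```text
cmd [0.5174 0.0681 0.1597] yaz 10.1
    [ 0.603   0.3275  0.26   60.    ] -> [ 240.4  129.7 -100.3] rz -49.9
```

jog_arm(
  motion=[
    [1,0,0,-20,0,0,0],
    [1,0,0,-60,0,0,0],
    [1,0,0,-100,0,0,0],
    [0.5,20,11,-100,0,0,-5],
    [0,55,30,-100,0,0,-12],
    [-0.2,95,52,-100,0,0,-20],
    [-0.2,135,73,-100,0,0,-28],
    [-0.2,175,94,-100,0,0,-36],
    [-0.2,212,114,-100,0,0,-43],
    [-0.2,232,125,-100,0,0,-48],
    [-0.2,240,130,-100,0,0,-50],
    [-0.2,240,130,-100,0,0,-50],
  ],
)

```text
time_s: 10.2
position: [0.6032, 0.3284, 0.2598]
tool_rot: [[-0.867, 0.498, -0.001], [0.498, 0.867, -0.0], [0.0, -0.0, -1.0]]
force: [0.5, -0.9, -0.8]
finger_gap: 0.0516
```

```bash
python3 - <<'E'
from h import *
led([240,130,-100,0,0,-50]); st(); shot('wrist','w6'); togo((.603,.3275,.26,60))
E
```

```text
t 10.2 p [0.6032 0.3284 0.2598] yaz 60.12 tilt [-0.001 -0.    -1.   ] F [ 0.49 -0.87 -0.77] T [-0.07 -0.01 -0.03] gap 0.0516 q [-0.73  0.59  0.3   1.36 -0.18  1.21  0.63]
cmd [0.6034 0.3272 0.2597] yaz 60.1
    [ 0.603   0.3275  0.26   60.    ] -> [ 0.5  0.1 -0.3] rz 0.1
```

View pics/w6.png

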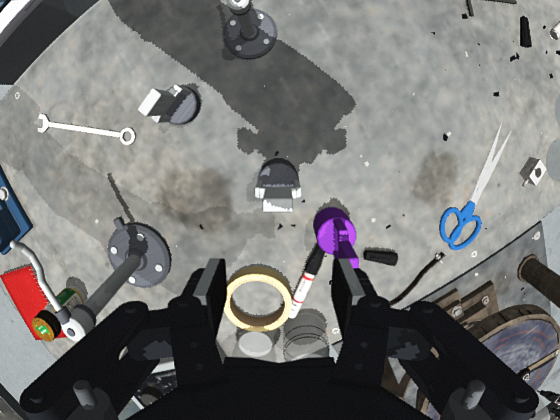

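```bash
python3 - <<'E'
import cv2
s=cv2.imread('pics/w6.png')
cv2.imwrite('pics/c7.png',cv2.resize(s[145:285,235:375],None,fx=4.2,fy=4.2,interpolation=cv2.INTER_CUBIC))
E
```

```text
(no output)
```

View pics/c7.png

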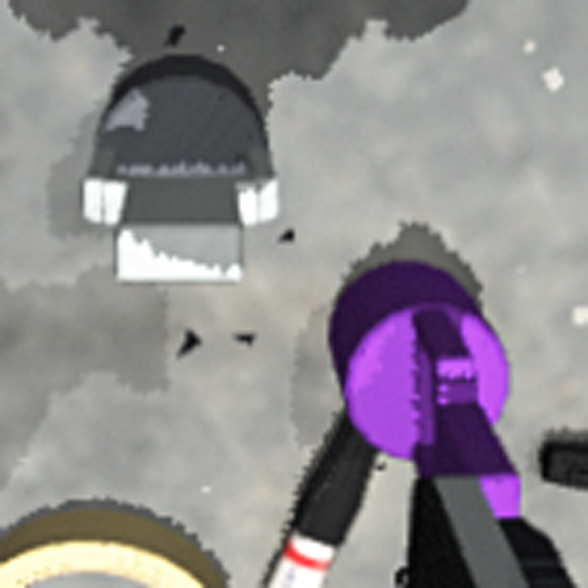

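```bash
python3 - <<'E'
from h import *
w=load('w6')
A=lambda u,v:(235+u/4.2-.38,145+v/4.2-.38)
P=lambda u,v,z: plane(w,*A(u,v),z,True)
cs=[P(*c,.138) for c in ((117,228),(243,228),(241,281),(117,280))]
c=np.mean(cs,0);print('tab',c.round(4))
e=[cs[i]-cs[i-1] for i in range(4)]; print([(np.linalg.norm(x[:2]).round(4),np.degrees(np.arctan2(x[1],x[0])).round(1)) for x in e])
sh=[P(103,200,.09),P(260,200,.09)];d=sh[1]-sh[0];print('shoulders mid',np.mean(sh,0).round(4),np.linalg.norm(d),np.degrees(np.arctan2(d[1],d[0])))
print('purple slug',P(403,320,0.0)[:2],'purple tab top', P(500,490,.138))
p,R=led(); print('tool coords of weight',(R.T@(c-p)*1000).round(1),'purple',(R.T@(P(500,490,.138)-p)*1000).round(1),(R.T@(P(403,320,0)-p)*1000).round(1))
E
```

```text
tab [0.6024 0.328  0.138 ]
[(np.float64(0.0108), np.float64(149.3)), (np.float64(0.0252), np.float64(60.1)), (np.float64(0.011), np.float64(-31.3)), (np.float64(0.025), np.float64(-120.4))]
shoulders mid [0.6024 0.3283 0.09  ] 0.03686294059007379 60.084954601912784
purple slug [0.68801665 0.35857468] purple tab top [0.68284448 0.36191145 0.138     ]
tool coords of weight [  1.3   0.2 121.7] purple [-51.6  69.7 121.7] [-57.7  69.4 259.7]
```

Weight centre is at (0.6024, 0.3281), yaw 60.1°, tab 25 × 11 mm, which fits. The purple decoy is clear at (−52,+70) mm in tool axes. I descend and grip.

jog_arm(
  motion=[
    [-0.2,1,0,20,0,0,0],
    [-0.2,1,0,60,0,0,0],
    [-0.2,1,0,100,0,0,0],
    [-0.2,1,0,130,0,0,0],
    [-0.2,1,0,150,0,0,0],
    [-0.2,1,0,157,0,0,0],
    [-0.2,1,0,157,0,0,0],
    [0.3,1,0,157,0,0,0],
    [1,1,0,157,0,0,0],
    [1,1,0,157,0,0,0],
    [1,1,0,157,0,0,0],
    [1,1,0,157,0,0,0],
  ],
  newtons=60,
)

```text
time_s: 11.45
position: [0.6034, 0.3277, 0.1052]
tool_rot: [[-0.867, 0.499, 0.002], [0.499, 0.867, 0.001], [-0.001, 0.002, -1.0]]
force: [-1.2, -1.4, 6.8]
finger_gap: 0.0248
```

```bash
python3 - <<'E'
from h import *
led([1,0,157,0,0,0]); st(); shot('wrist','w7')
E
```

```text
t 11.45 p [0.6034 0.3277 0.1052] yaz 60.06 tilt [ 0.002  0.001 -1.   ] F [-1.22 -1.37  6.83] T [-0.51  0.32  0.04] gap 0.0248 q [-0.71  0.72  0.26  1.56 -0.22  0.89  0.67]
```

View pics/w7.png

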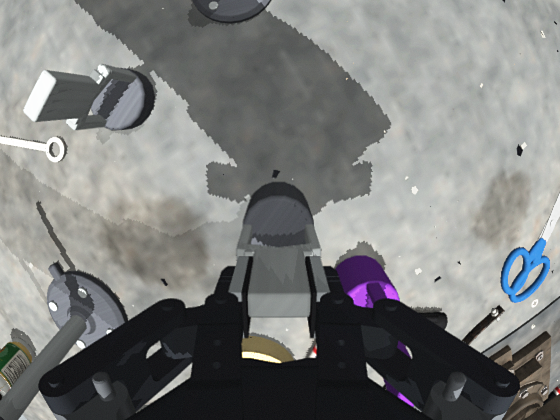

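Grip holds at 24.8 mm. Lift and turn to a staging point outside the tip, with the eye along the arm.

```bash
python3 - <<'E'
from h import *
c=np.array([.599,.098]);a=np.radians(174.5);e=np.array([np.cos(a),np.sin(a)])
for r in (.130,.075): print(c+r*e)
p=c+.130*e; togo((*p,.25,84.5),(*p,.22,84.5))
E
```

```text
[0.46959849 0.11045995]
[0.52434529 0.10518843]
cmd [0.6025 0.3277 0.1027] yaz 60.1
    [ 0.4696  0.1105  0.25   84.5   ] -> [   6.9 -254.6 -147.3] rz -24.4
    [ 0.4696  0.1105  0.22   84.5   ] -> [   6.9 -254.6 -117.3] rz -24.4
```

jog_arm(
  motion=[
    [1,0,0,-10,0,0,0],
    [1,0,0,-40,0,0,0],
    [1,0,0,-80,0,0,0],
    [1,0,-10,-120,0,0,-2],
    [1,1,-35,-140,0,0,-5],
    [1,2,-70,-147,0,0,-9],
    [1,3,-110,-147,0,0,-13],
    [1,4,-150,-147,0,0,-17],
    [1,5,-190,-147,0,0,-21],
    [1,6,-225,-147,0,0,-23],
    [1,7,-246,-147,0,0,-24.4],
    [1,7,-254.6,-147,0,0,-24.4],
  ],
)

```text
time_s: 12.7
position: [0.4684, 0.1086, 0.2512]
tool_rot: [[-0.995, 0.098, 0.0], [0.098, 0.995, 0.0], [-0.0, 0.0, -1.0]]
force: [0.1, -0.0, -3.1]
finger_gap: 0.0251
```

jog_arm(
  motion=[
    [1,0,0,0,0,0,0],
    [1,0,0,5,0,0,0],
    [1,0,0,15,0,0,0],
    [1,0,0,25,0,0,0],
    [1,0,0,28,0,0,0],
    [1,0,0,28,0,0,0],
    [1,0,0,28,0,0,0],
  ],
)

```text
time_s: 13.4
position: [0.4697, 0.1108, 0.2222]
tool_rot: [[-0.995, 0.096, -0.0], [0.096, 0.995, -0.0], [0.0, -0.0, -1.0]]
force: [0.1, -0.7, -3.8]
finger_gap: 0.0252
```

```bash
python3 - <<'E'
from h import *
led([7,-254.6,-147,0,0,-24.4]);led([0,0,28,0,0,0]); st(); shot('wrist','w8');shot('scene','s8');shot('top','t8'); togo((.4696,.1105,.222,84.5))
s=cv2.imread('pics/s8.png');cv2.imwrite('pics/c8.png',cv2.resize(s[150:290,180:360],None,fx=4.2,fy=4.2,interpolation=cv2.INTER_CUBIC))
E
```

```text
t 13.4 p [0.4697 0.1108 0.2222] yaz 84.5 tilt [-0. -0. -1.] F [ 0.13 -0.73 -3.82] T [ 0.02 -0.05 -0.02] gap 0.0252 q [-0.5   0.31  0.22  1.95 -0.09  0.89  1.24]
cmd [0.4695 0.1105 0.2217] yaz 84.5
    [ 0.4696  0.1105  0.222  84.5   ] -> [-0.1  0.  -0.3] rz -0.0
```

View pics/w8.png

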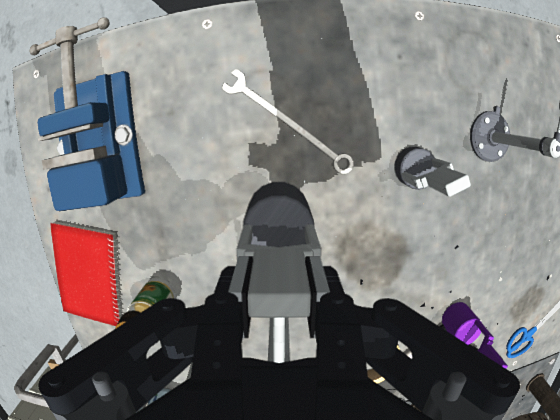

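View pics/s8.png

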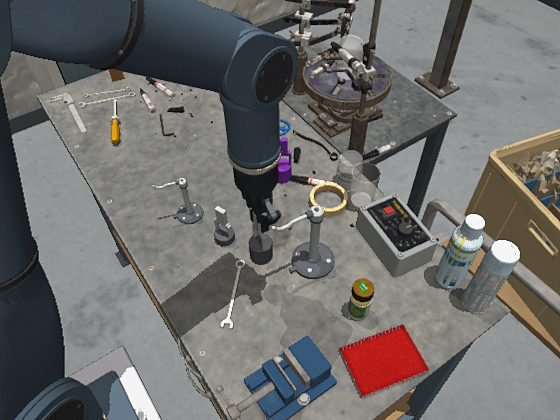

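The weight sits squarely in the grip, centred at column 281 in the wrist view. The hook's bar shows behind it between the fingers at (280,340), also centred. I look closely at the hook in the scene view.

View pics/c8.png

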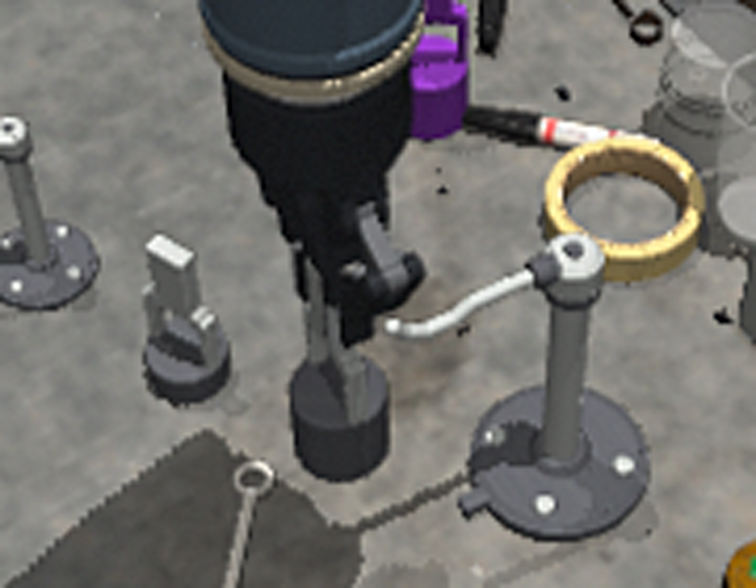

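```bash
python3 - <<'E'
import cv2
s=cv2.imread('pics/w8.png')
cv2.imwrite('pics/c9.png',cv2.resize(s[170:370,200:360],None,fx=3,fy=3,interpolation=cv2.INTER_CUBIC))
E
```

```text
(no output)
```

View pics/c9.png

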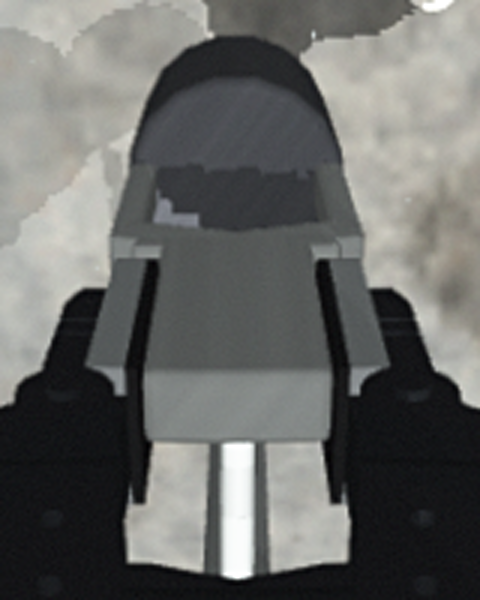

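```bash
python3 - <<'E'
from h import *
s=load('s8'); c8=lambda u,v:(180+u/4.2-.38,150+v/4.2-.38)
tip=plane(s,*c8(391,323),.197,False); print('tip scene',tip)
print('head',plane(s,*c8(574,250),.19))
# weight lateral/height check: slug bottom centre-line front edge
c=np.array([.4697,.1108]);
for z in (.117,.167): print(z,[((proj(s,(c[0],c[1],z))-[180,150])*4.2).round(0)])
p,R=led()
print('tip in tool',(R.T@(np.array([*tip[:2],.197])-p)*1000).round(1),(R.T@(np.array([.499,.108,.197])-p)*1000).round(1))
E
```

```text
tip scene [0.49938785 0.10902434 0.197     ]
head [0.59991947 0.09921809 0.19      ]
0.117 [array([341., 444.])]
0.167 [array([337., 385.])]
tip in tool [-29.9   1.4  24.7] [-29.6   0.4  24.7]
```

Tip sits at (−30, +1) mm in tool axes, so the eye is in line. I move inward along the arm.

jog_arm(
  motion=[
    [1,-3,0.3,0,0,0,0],
    [1,-8,0.7,0,0,0,0],
    [1,-14,0.7,0,0,0,0],
    [1,-20,0.7,0,0,0,0],
    [1,-25,0.7,0,0,0,0],
    [1,-30,0.7,0,0,0,0],
    [1,-35,0.7,0,0,0,0],
    [1,-38,0.7,0,0,0,0],
    [1,-38,0.7,0,0,0,0],
  ],
)

```text
time_s: 14.45
position: [0.5079, 0.1077, 0.2222]
tool_rot: [[-0.995, 0.096, 0.0], [0.096, 0.995, -0.0], [-0.0, -0.0, -1.0]]
force: [-0.2, 0.6, -3.1]
finger_gap: 0.0248
```

```bash
python3 - <<'E'
from h import *
led([-38,.7,0,0,0,0]); st(); shot('wrist','w10');shot('scene','s10')
s=cv2.imread('pics/s10.png');w=cv2.imread('pics/w10.png')
a=cv2.resize(s[190:260,220:330],None,fx=5,fy=5,interpolation=cv2.INTER_CUBIC)
b=cv2.resize(w[170:370,200:360],None,fx=1.75,fy=1.75,interpolation=cv2.INTER_CUBIC)[:350]
cv2.imwrite('pics/c10.png',np.hstack([a[:,:510],b]))
E
```

```text
t 14.45 p [0.5079 0.1077 0.2222] yaz 84.48 tilt [ 0. -0. -1.] F [-0.24  0.57 -3.05] T [-0.06  0.01 -0.03] gap 0.0248 q [-0.46  0.36  0.23  1.86 -0.1   0.93  1.28]
```

View pics/c10.png

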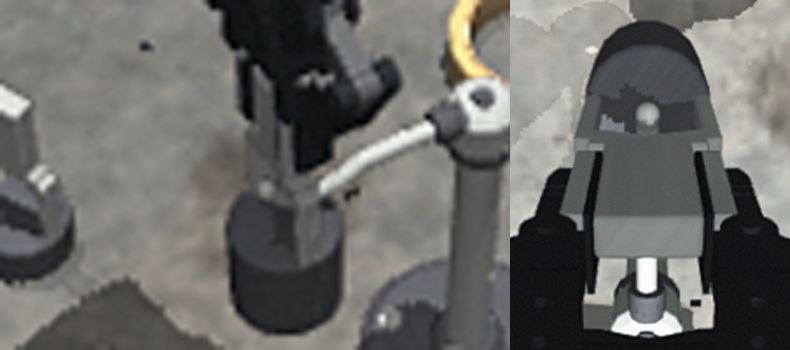

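The tip shows in the middle of the eye at wrist-crop (648,115), with no contact force. I move the rest of the way in, then lower.

jog_arm(
  motion=[
    [1,-4,0,0,0,0,0],
    [1,-8,0,0,0,0,0],
    [1,-12,0,0,0,0,0],
    [1,-16.5,0,0,0,0,0],
    [1,-16.5,0,0,0,0,0],
    [1,-16.5,0,5,0,0,0],
    [1,-16.5,0,10,0,0,0],
    [1,-16.5,0,14,0,0,0],
    [1,-16.5,0,17,0,0,0],
    [1,-16.5,0,17,0,0,0],
  ],
)

```text
time_s: 15.55
position: [0.5236, 0.1062, 0.2047]
tool_rot: [[-0.995, 0.096, -0.001], [0.096, 0.995, -0.0], [0.001, -0.0, -1.0]]
force: [0.7, -0.3, -3.3]
finger_gap: 0.0246
```

```bash
python3 - <<'E'
from h import *
led([-16.5,0,17,0,0,0]); st(); shot('wrist','w11');shot('scene','s11')
s=cv2.imread('pics/s11.png');w=cv2.imread('pics/w11.png')
a=cv2.resize(s[190:260,220:330],None,fx=5,fy=5,interpolation=cv2.INTER_CUBIC)
b=cv2.resize(w[170:370,200:360],None,fx=1.75,fy=1.75,interpolation=cv2.INTER_CUBIC)[:350]
cv2.imwrite('pics/c11.png',np.hstack([a[:,:510],b]))
E
```

```text
t 15.55 p [0.5236 0.1062 0.2047] yaz 84.5 tilt [-0.001 -0.    -1.   ] F [ 0.68 -0.32 -3.33] T [-0.    0.03  0.04] gap 0.0246 q [-0.44  0.4   0.22  1.85 -0.11  0.9   1.3 ]
```

View pics/c11.png

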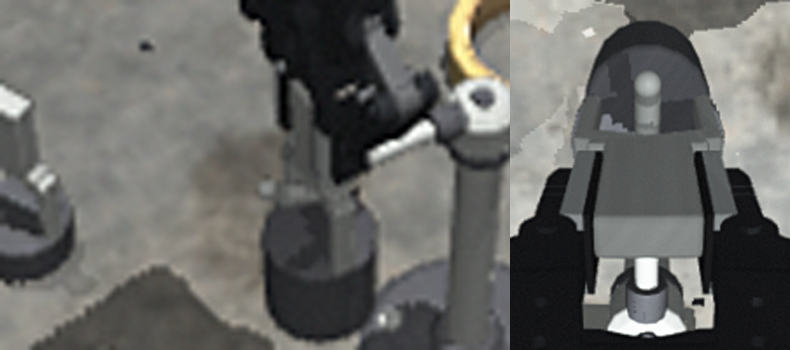

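The bar runs through the eye, still centred, and the weight is still carried by the gripper. I lower in small steps until the load passes to the hook.

jog_arm(
  motion=[
    [1,0,0,1,0,0,0],
    [1,0,0,2,0,0,0],
    [1,0,0,2,0,0,0],
  ],
)

```text
time_s: 15.95
position: [0.5239, 0.1062, 0.2032]
tool_rot: [[-0.995, 0.096, -0.0], [0.096, 0.995, -0.0], [0.0, -0.0, -1.0]]
force: [0.4, -0.1, -4.2]
finger_gap: 0.0251
```

jog_arm(
  motion=[
    [1,0,0,1,0,0,0],
    [1,0,0,1,0,0,0],
  ],
)

```text
time_s: 16.15
position: [0.5239, 0.1062, 0.2023]
tool_rot: [[-0.995, 0.096, 0.0], [0.096, 0.995, 0.0], [-0.0, 0.0, -1.0]]
force: [-0.0, -0.1, -3.5]
finger_gap: 0.0251
```

jog_arm(
  motion=[
    [1,0,0,1,0,0,0],
    [1,0,0,1,0,0,0],
  ],
)

```text
time_s: 16.35
position: [0.5239, 0.1062, 0.2015]
tool_rot: [[-0.995, 0.096, 0.0], [0.096, 0.995, 0.0], [-0.0, 0.0, -1.0]]
force: [-0.8, -0.1, 0.7]
finger_gap: 0.025
```

The load has passed to the hook (+0.7 N). I release gradually.

jog_arm(
  motion=[
    [0.4,0,0,0,0,0,0],
    [0.37,0,0,0,0,0,0],
    [0.34,0,0,0,0,0,0],
    [0.3,0,0,0,0,0,0],
    [0.2,0,0,0,0,0,0],
    [0.1,0,0,0,0,0,0],
    [-0.1,0,0,0,0,0,0],
    [-0.3,0,0,0,0,0,0],
    [-0.3,0,0,0,0,0,0],
  ],
  newtons=20,
)

```text
time_s: 17.25
position: [0.5239, 0.1062, 0.2013]
tool_rot: [[-0.995, 0.096, -0.0], [0.096, 0.995, -0.0], [0.0, -0.0, -1.0]]
force: [-0.7, -0.3, -0.8]
finger_gap: 0.0556
```

```bash
python3 - <<'E'
from h import *
led([0,0,4,0,0,0]); st(); shot('wrist','w12');shot('scene','s12')
s=cv2.imread('pics/s12.png');w=cv2.imread('pics/w12.png')
a=cv2.resize(s[190:260,220:330],None,fx=5,fy=5,interpolation=cv2.INTER_CUBIC)
b=cv2.resize(w[170:370,200:360],None,fx=1.75,fy=1.75,interpolation=cv2.INTER_CUBIC)[:350]
cv2.imwrite('pics/c12.png',np.hstack([a[:,:510],b]))
E
```

```text
t 17.25 p [0.5239 0.1062 0.2013] yaz 84.5 tilt [-0. -0. -1.] F [-0.67 -0.31 -0.77] T [-0.   -0.01 -0.01] gap 0.0556 q [-0.44  0.41  0.22  1.86 -0.11  0.89  1.31]
```

View pics/c12.png

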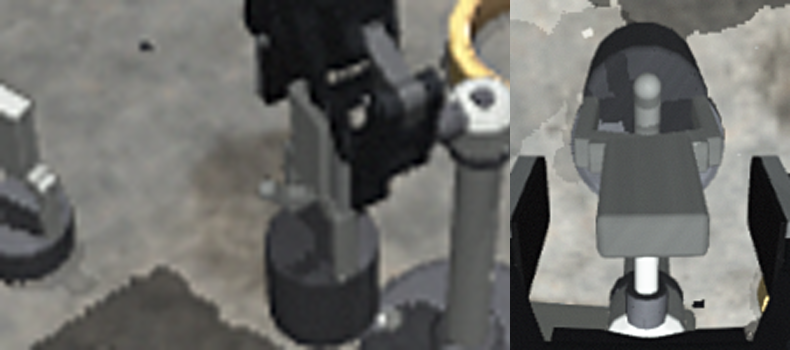

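The weight hangs on its own between the open fingers. I retract straight up.

jog_arm(
  motion=[
    [-0.3,0,0,-4,0,0,0],
    [-0.3,0,0,-12,0,0,0],
    [-0.3,0,0,-25,0,0,0],
    [-0.3,0,0,-45,0,0,0],
    [-0.3,0,0,-75,0,0,0],
    [-0.3,0,0,-110,0,0,0],
    [-0.3,0,15,-135,0,0,0],
    [-0.3,0,50,-145,0,0,0],
    [-0.3,0,90,-145,0,0,0],
    [-0.3,0,130,-145,0,0,0],
    [-0.3,0,150,-145,0,0,0],
    [-0.3,0,150,-145,0,0,0],
  ],
)

```text
time_s: 18.55
position: [0.5376, 0.2591, 0.3461]
tool_rot: [[-0.996, 0.091, -0.001], [0.091, 0.996, 0.001], [0.001, 0.001, -1.0]]
force: [-0.2, 0.0, 0.4]
finger_gap: 0.0556
```

jog_arm(
  motion=[
    [-0.3,0,0,0,0,0,0],
    [-0.3,0,0,0,0,0,0],
    [-0.3,0,0,0,0,0,0],
    [-0.3,0,0,0,0,0,0],
    [-0.3,0,0,0,0,0,0],
    [-0.3,0,0,0,0,0,0],
  ],
)

```text
time_s: 19.15
position: [0.5383, 0.2552, 0.3464]
tool_rot: [[-0.995, 0.096, 0.0], [0.096, 0.995, 0.0], [-0.0, 0.0, -1.0]]
force: [0.6, 0.1, 0.4]
finger_gap: 0.0553
```

```bash
python3 - <<'E'
from h import *
led([0,150,-145,0,0,0]); st(); shot('wrist','w13');shot('scene','s13');shot('top','t13')
s=cv2.imread('pics/s13.png');t=cv2.imread('pics/t13.png')
a=cv2.resize(s[170:280,200:350],None,fx=5,fy=5,interpolation=cv2.INTER_CUBIC)
cv2.imwrite('pics/c13.png',a)
cv2.imwrite('pics/c14.png',cv2.resize(t[160:300,180:380],None,fx=4,fy=4,interpolation=cv2.INTER_CUBIC))
E
```

```text
t 19.15 p [0.5383 0.2552 0.3464] yaz 84.47 tilt [ 0.  0. -1.] F [0.58 0.12 0.44] T [0.04 0.04 0.01] gap 0.0553 q [-0.65  0.38  0.2   1.47 -0.08  1.3   1.03]
```

View pics/c13.png

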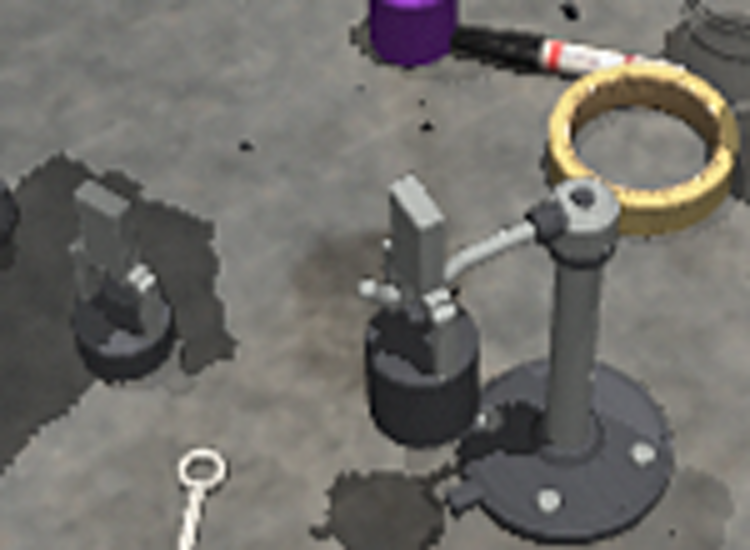

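View pics/c14.png

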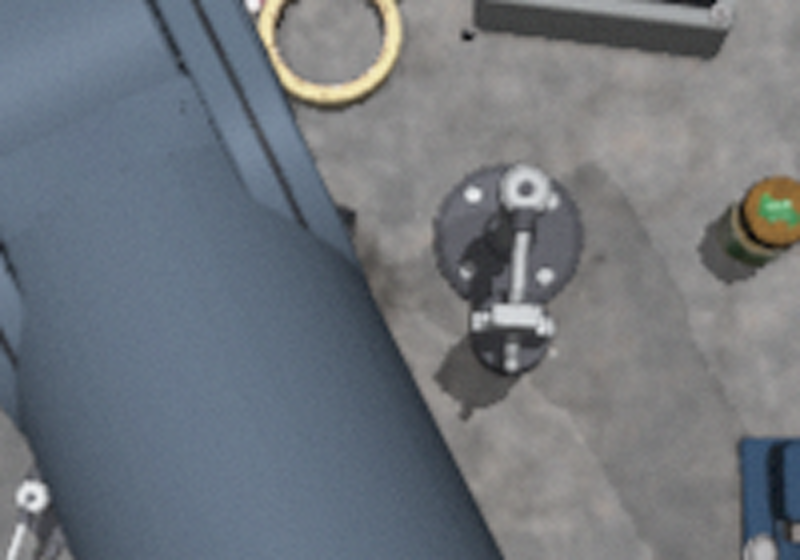

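View pics/w13.png

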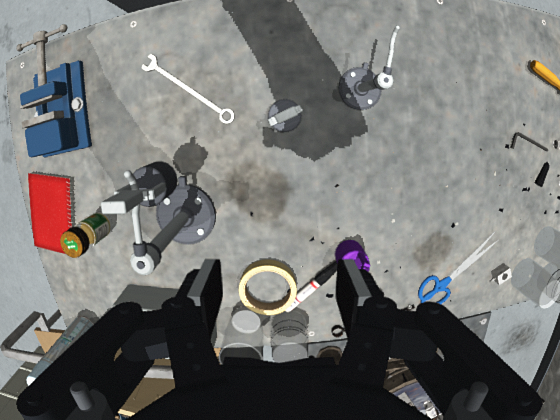

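The weight hangs on the hook: tab at top-crop (518,316), tip (512,358), head (525,188). I check the hook's angle, the hanging radius and the height.

```bash
python3 - <<'E'
from h import *
t=load('t13');s=load('s13')
c=lambda u,v:(180+u/4-.375,160+v/4-.375); d=lambda u,v:(200+u/5-.4,170+v/5-.4)
ang=lambda a,b: np.degrees(np.arctan2(*(a-b)[[1,0]]))%360
h=plane(t,*c(525,188),.19);tip=plane(t,*c(512,357),.197);tab=plane(t,*c(518,315),.235)
print('head',h,'tip',tip,ang(tip,h),np.linalg.norm((tip-h)[:2]),'tab r',np.linalg.norm((tab-h)[:2]),ang(tab,h))
n=plane(t,*c(503,325),.006)
h=plane(s,*d(582,197),.19);tip=plane(s,*d(368,288),.197)
print('scene',ang(tip,h),np.linalg.norm((tip-h)[:2]))
print('tab top tri',tri([ray(t,*c(518,315)),ray(s,*d(419,200))]))
for k in('masking','jar'): pass
print('jar',plane(t,*c(777,205),.105))
st()
E
```

```text
head [0.60054554 0.09638457 0.19      ] tip [0.50429237 0.10568621 0.197     ] 174.48023204009667 0.09670156142984182 tab r 0.07735243690955901 174.09857891548378
scene 175.87362018858815 0.10068769117430006
tab top tri (array([0.52286843, 0.10472435, 0.23794545]), [np.float64(0.0004662315358607598), np.float64(0.00046623153586084555)])
jar [ 0.60406917 -0.06374662  0.105     ]
t 19.3 p [0.5383 0.2555 0.3463] yaz 84.49 tilt [-0.  0. -1.] F [-0.13  0.64 -0.04] T [-0.04  0.02  0.04] gap 0.0553 q [-0.65  0.38  0.2   1.47 -0.08  1.3   1.03]
```

jog_arm(
  motion=[
    [-0.3,0,0,0,0,0,0],
    [-0.3,0,0,0,0,0,0],
    [-0.3,0,0,0,0,0,0],
    [-0.3,0,0,0,0,0,0],
    [-0.3,0,0,0,0,0,0],
    [-0.3,0,0,0,0,0,0],
  ],
)

```text
time_s: 19.9
position: [0.5383, 0.2555, 0.3463]
tool_rot: [[-0.995, 0.096, -0.0], [0.096, 0.995, -0.0], [0.0, -0.0, -1.0]]
force: [-0.0, 1.3, -0.3]
finger_gap: 0.0554
```

```bash
python3 - <<'E'
from h import *
a=load('s13')['pixels'].astype(int); b=shot('scene','s14')['pixels'].astype(int)
d=np.abs(a-b).max(2)[170:280,200:350]; print('changed px around stand',(d>25).sum(), d.max())
st(); print(manip.hand_in())
E
```

```text
changed px around stand 7 56
t 19.95 p [0.5383 0.2555 0.3463] yaz 84.49 tilt [ 0.  0. -1.] F [-0.12  0.14 -0.5 ] T [ 0.05  0.04 -0.04] gap 0.0557 q [-0.65  0.38  0.2   1.47 -0.08  1.3   1.03]
the job is handed in; nothing more can be done
None
```

I turned the large stand's hook home, hung the taller grey counterweight on it, and handed the job in at 19.95 s. No verdict was reported.

**Hook:** I pushed the arm clockwise with closed fingers. The force held at about 6 N, then rose steadily to about 12 N sideways, so the stop was met. It stayed there when I backed off.

**Weight:** I lifted it by its tab, passed its eye over the tip with no contact force, and lowered it until the hook took the load. I then let go and withdrew.

**Last checks:**
- **Hook angle:** it read 174.5° (top view) and 175.9° (scene view). Two of the nose readings gave 174–176°. One wrist view taken at a slant gave 179.5°; I put that down to an error in locating the foot's centre and relied on the force rise instead.
- **Hanging position:** the tab is 77 mm from the post axis (75 mm expected), with its top at about 238 mm (235 mm expected).
- **Stillness:** two scene views about 0.75 s apart were nearly identical around the stand (7 pixels changed).
- **Bystanders:** the jar measured where it started. The short weight, tape and spanner were only checked by eye and looked untouched.

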